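# Close, power and start the tube shaker

### The arm

A 7-joint arm with a two-finger parallel gripper is mounted at the origin on the work surface. World frame = base frame: x ahead of the robot, y to its left, z up, the work surface at z = 0. Lengths are in mm, angles in degrees, forces in N, time in s.
With the tool pointing down it reaches from about 425 to 875 mm from the base axis. Payload 4.7 kg.
Tool frame: the origin (TCP) lies at the very end of the fingers, on their centre line; the grasp point (between the pads) lies manip.grip_depth behind it (manip.grip_depth is the distance from the TCP to the grasp point, in mm); x points along the fingers, z is the direction in which the jaws open and shut, and the axes are right-handed (so a half turn about x gives the same grasp; the last joint's range is limited). The gripper opens to 85 mm and grips with 20 to 120 N. Pads are 22 mm wide; open, the fingers measure 114 mm over their backs; the gripper's body (76 mm by 85 mm) begins 54 mm behind the grasp point. The pads swing forward as they close: fully open they stand 13 mm farther back than shut.
Start: joints at [68.302, 18.392, -4.016, 83.108, 1.295, 78.541, -3.26], TCP at [248.787, -600.525, 231.349] pointing down, gripper open.
Joint ranges: [-163.93, 163.93], [-17.29, 119.83], [-79.2, 71.16], [3.27, 140.29], [-89.18, 269.18], [5.43, 117.66], [-154.24, 154.24]. Speed limits (degrees/s): [147.25, 147.25, 180, 180, 180, 180, 180].

### API

Orientations are given as a 3x3 rotation matrix whose columns are the frame's x, y, z axes.
In Python, from bench import manip, gripper_to, kin, sensors, vision, ticket gives the robot as it stands. Calls block until the motion is done:
- manip.move_to(position, orientation): joint-space move of the TCP to a pose.
- manip.line_to(position, rotation=None, feed=150, guard=None): straight line of the TCP; rotation=None keeps the orientation; feed is the mean speed in mm/s. With guard (N) it stops when the force on the tool has changed by that much, and returns True; else False.
- manip.set_joints(angles): joint-space move.
- gripper_to(opening, squeeze=None): finger opening in mm; squeeze is the grip in N (None keeps the last); returns when the fingers have stopped.
- manip.pause(seconds).
- kin.ik(position, orientation): joint angles nearest the present ones, or None.
- sensors.observe(): the state.
- vision.get_image(name): name is "scene" or "top" or "wrist"; returns a dict with "pixels" (384x512x3 uint8, red, green, blue), "mtx" (3x3 intrinsics, pixels), "T" (4x4, takes a point from camera to world coordinates). Camera axes: x right, y up, looking along -z (the intrinsics and any distortion apply to the point x, -y, -z); pixel columns grow to the right and rows downward; lengths in mm; the calibration is good to about 2 mm. A picture is of the moment at which its call begins. There is no depth.
A pose or a line that the arm cannot do raises manip.MotionError and nothing moves.
- ticket.hand_in(): hands the job in, once; it reports no verdict.
The state is a dict: "time_s": time; "qpos": joint angles; "qvel": joint speeds; "joint_efforts": joint torques, N m; "eef_pos": TCP position; "eef_rot": TCP orientation; "contact_force": force on the tool from outside, world axes, zero at the start; "ft_torque": the same for the moment, N m; "grip_width": finger opening in mm.
Only numpy, scipy, OpenCV 4.12 (cv2) and the standard library are available. Lean on these libraries where they do the work, as an engineer would, in place of code of your own. Each camera call takes 0.05 s, during which the arm holds its last target. There are 200 camera calls.

### The job

Set the tube shaker running: first push its raised lid down until it is fully shut, then switch on the power by pressing the raised end of the rocker on the grey switch box until it is fully over, and then press the shaker's round start key all the way down and let it come back up. It is all done by pushing with the closed fingertips, nothing needs gripping: do not lift the lid further open, do not press the square stop key, and leave the jar, the tube rack and the tip box where they stand. Finish with the lid shut, the rocker on and the fingers clear of everything.

Things in the scene. Friction and masses are not known exactly. Their poses are not given: they have to be found in the camera images.
- shaker: White bench shaker, fixed to the bench, 220 (x) x 220 (y) mm. Origin: centre of its underside, on the bench. Its -x side is the front: a low flat deck, top 70 mm above the bench, from x = -110 to -35 mm, carries both keys and a blank dark display; the rear part, x = -35 to 110 mm, is 100 mm high and carries the lid. Stands left or right of the robot's centre line (the switch box on the other side), turned up to 0.3 rad.
- lid (a joint): Angle of the shaker's grey lid in rad: 0 = shut (level), grows as its front edge rises; starts 0.35 to 0.65. Stiff hinge: the lid stays where it is left and needs about 1 to 3 N at the front to push down; at 0 it meets a hard stop.
- lid_front (a point): Point on the lid's upper face, on its middle line, 105 mm in front (-x of the shaker) of the hinge axis; moves with the lid. When shut it is at x = -5 mm, y = 0, z = 115 mm of the shaker. The lid is a plate 12 mm thick, 165 mm wide (y), reaching from the hinge to 130 mm in front of it (with a 60 mm wide lip to 142 mm). Its orientation is the lid's, equal to the shaker's when shut.
- lid_hinge (a point): Middle of the lid's hinge axis, at x = 100 mm, y = 0, z = 109 mm of the shaker; the axis runs along the shaker's y. The lid's upper face lies 6 mm above it when shut.
- start_key (a joint): Travel of the start key in m, straight down: 0 = up, 0.005 = fully down. Spring return: about 2 N starts it and 6 N holds it fully down.
- start_key_top (a point): Centre of the top of the start key: a white round key 32 mm in diameter, standing 12 mm above the deck, 82 mm above the bench when up; at x = -72 mm, y = 20 mm of the shaker.
- stop_key (a joint): Travel of the stop key in m, straight down: 0 = up, 0.005 = fully down. Not to be pressed.
- stop_key_top (a point): Centre of the top of the stop key: a white square key 20 x 20 mm, 12 mm above the deck, at x = -72 mm, y = -62 mm of the shaker.
- switch_box: Grey switch box, fixed to the bench, 140 (x) x 90 (y) mm, top 54 mm above the bench. Origin: centre of its underside, on the bench. The rocker is on top near its -x end, a flat round blank cover near its +x end. Turned up to 0.4 rad.
- rocker (a joint): Angle of the black power rocker in rad: 0 = off (its -x end raised), 0.4 = fully on (its -x half level and its +x end raised). It turns about an axis along the box's y at x = -25 mm, z = 68 mm of the box, and stays where it is left; needs about 3 N on its raised end, with a hard stop at 0.4.
- rocker_raised_end (a point): Point on the upper face of the rocker's -x half, on its middle line, 22 mm from the turning axis; moves with the rocker. The rocker is 30 mm wide (y), each half 28 mm long, forming a shallow V; off, the -x half slopes up by 0.4 rad and this point stands about 77 mm above the bench; fully on, it is at x = -47 mm, z = 68 mm of the box.
- bottle: Bystander: glass jar with a blue cap, 56 mm in diameter, 90 mm high, loose, in front (-x) of the switch box. Origin: centre of its underside.
- tube_rack: Bystander: white rack of capped tubes, 55 (x) x 110 (y) mm, 58 mm high, loose, behind (+x of) the switch box. Origin: centre of its underside.
- tip_box: Bystander: white box with a blue lid, 60 (x) x 90 (y) mm, 60 mm high, loose, between the robot and the work. Origin: centre of its underside.
Not all that is in view belongs to the job. What is meant by the switch_box is not brown or turquoise, and is the larger of those in its own colour.

How it is judged:
By the outcome, as a careful person would: the job done as asked, in the order asked, and still so for the second after the job is handed in, with the robot touching nothing.
It also fails if it takes over 64 s, if anything falls off the work surface, if the arm or the gripper's body presses on something with over 40 N, if the wrist force passes 120 N, or if a joint passes its speed limit or range.

## Working session

There is one attempt and no reset: what is moved stays moved. The work goes in short steps, each a Python script; the robot and the scene stay as the last script left them, time stands still between calls to the robot, and variables do not carry over. Pictures are saved under pics/ and viewed, about 8 in all and at most 12, crops included, and the job is handed in when it is done.

```bash
mkdir -p pics; ls; cat > h.py <<'E'
import numpy as np, cv2
from bench import manip, gripper_to, kin, sensors, vision, ticket
def snap(n,f):
    d=vision.get_image(n); cv2.imwrite(f'pics/{f}.png',d["pixels"][:,:,::-1]); np.savez(f'pics/{f}.npz',mtx=d["mtx"],T=d["T"],px=d["pixels"],dist=d.get("dist",np.zeros(5))); return d
def load(f): return np.load(f'pics/{f}.npz')
def ray(d,uv):
    u,v=uv; K=d["mtx"]; r=np.array([(u-K[0,2])/K[0,0],-(v-K[1,2])/K[1,1],-1.]); T=d["T"]; return T[:3,3],T[:3,:3]@r
def onz(d,uv,z):
    o,r=ray(d,uv); return o+r*(z-o[2])/r[2]
def proj(d,p):
    T=d["T"]; c=T[:3,:3].T@(np.asarray(p,float)-T[:3,3]); K=d["mtx"]; return np.array([K[0,0]*c[0]/-c[2]+K[0,2],K[1,1]*-c[1]/-c[2]+K[1,2]])
E
python3 - <<'E'
from h import *
a=snap("top","top");b=snap("scene","scene")
print(a.keys(),a["mtx"],a["T"],b["T"]); print({k:a[k] for k in a if k not in("pixels","mtx","T")})
cv2.imwrite('pics/both.png',cv2.resize(np.vstack([a["pixels"],b["pixels"]])[:,:,::-1],(400,600)))
print(sensors.observe())
E
```

```text
pics
dict_keys(['pixels', 'mtx', 'T']) [[440.01599002   0.         254.32625508]
 [  0.         440.01599002 182.1802066 ]
 [  0.           0.           1.        ]] [[ 2.67953620e-03  9.95284511e-01 -9.69616532e-02  4.67471346e+02]
 [-9.99740308e-01  4.86052639e-03  2.22641241e-02 -6.54593127e+01]
 [ 2.26304225e-02  9.68768155e-02  9.95039068e-01  1.35640006e+03]
 [ 0.00000000e+00  0.00000000e+00  0.00000000e+00  1.00000000e+00]] [[-2.43305734e-01 -8.10867806e-01  5.32255315e-01  1.05328935e+03]
 [ 9.69943216e-01 -2.05398107e-01  1.30467525e-01  3.90643893e+01]
 [ 3.53231817e-03  5.48000929e-01  8.36470265e-01  8.77977867e+02]
 [ 0.00000000e+00  0.00000000e+00  0.00000000e+00  1.00000000e+00]]
{}
{'time_s': 0.1, 'qpos': array([68.30075046, 18.43591036, -4.01629077, 83.16768292,  1.29457944,
       78.54144854, -3.26103952]), 'qvel': array([ 0.03404313, -0.01168394,  0.0691124 , -0.15608309,  0.05015861,
        0.01652971,  0.02075681]), 'joint_efforts': array([ 1.96215578e-04, -4.94878078e+01, -3.83782033e-01, -3.15212345e+01,
        1.31836371e-02,  7.36352726e-03,  1.07746303e-05]), 'eef_pos': array([ 248.5988218 , -600.05913266,  230.32254177]), 'eef_rot': array([[-7.44687930e-04,  9.23823145e-01,  3.82818811e-01],
       [ 1.57742826e-03,  3.82819526e-01, -9.23821802e-01],
       [-9.99998479e-01, -8.40897333e-05, -1.74234582e-03]]), 'contact_force': array([-0.33450894,  0.19841438, -0.67666005]), 'ft_torque': array([-0.03302526,  0.00483417, -0.00927995]), 'grip_width': 85.30138801805485}
```

View pics/top.png

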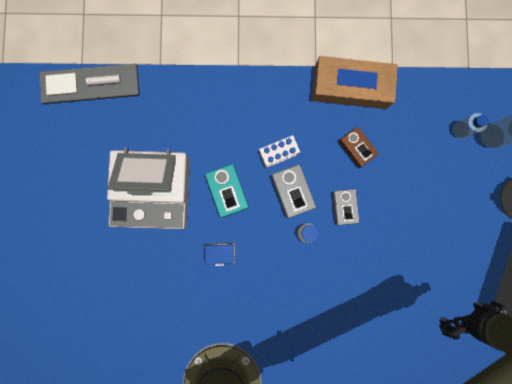

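View pics/scene.png

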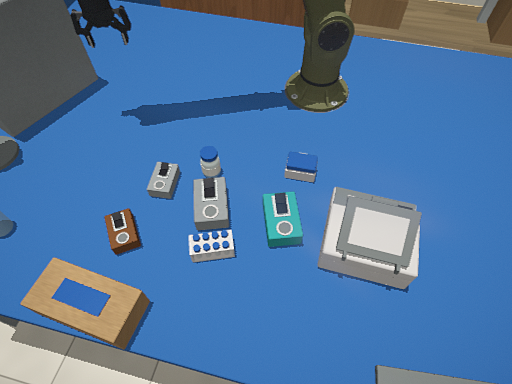

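Candidates in the top view are turquoise (227,191), brown (358,147), small grey (346,206) and large grey (293,190). The large grey one is meant: it isn't brown or turquoise, it's the bigger of the two greys, the jar (307,233) stands in front of it and the rack (279,151) behind. The shaker is at (148,190) and the tip box at (220,254). I'll confirm in an enlarged crop.

```bash
python3 - <<'E'
from h import *
d=load("top");im=d["px"][:,:,::-1]
c=cv2.resize(im[130:270,100:370],None,fx=2.95,fy=2.95,interpolation=cv2.INTER_CUBIC);cv2.imwrite('pics/crop.png',c)
hsv=cv2.cvtColor(im,cv2.COLOR_BGR2HSV)
nb=((hsv[:,:,1]<90)).astype(np.uint8)
nb[:140]=0; nb[245:]=0; nb[:,:100]=0;nb[:,370:]=0
cs,_=cv2.findContours(nb,cv2.RETR_EXTERNAL,cv2.CHAIN_APPROX_NONE)
for q in cs:
    if cv2.contourArea(q)>150:
        r=cv2.minAreaRect(q);print(r,cv2.boxPoints(r).round(1).tolist())
        for z in(54,):print(onz(d,r[0],z).round(1),[onz(d,p,z).round(0)[:2].tolist() for p in cv2.boxPoints(r)])
E
```

```text
((345.29876708984375, 206.6890411376953), (34.344207763671875, 23.632349014282227), 83.6598129272461) [[331.70001220703125, 190.89999389648438], [355.1000061035156, 188.3000030517578], [358.8999938964844, 222.5], [335.5, 225.10000610351562]]
[ 522.5 -365.3   54. ] [[569.0, -325.0], [577.0, -396.0], [476.0, -405.0], [468.0, -335.0]]
((228.93667602539062, 198.02261352539062), (23.40900993347168, 15.33693790435791), 70.34617614746094) [[217.8000030517578, 189.60000610351562], [232.1999969482422, 184.39999389648438], [240.10000610351562, 206.5], [225.6999969482422, 211.60000610351562]]
[546.9 -19.5  54. ] [[572.0, 14.0], [587.0, -29.0], [522.0, -53.0], [507.0, -10.0]]
((221.5, 176.50001525878906), (14.142135620117188, 14.142135620117188), 45.0) [[211.5, 176.5], [221.5, 166.5], [231.5, 176.5], [221.5, 186.5]]
[610.9   3.1  54. ] [[611.0, 33.0], [641.0, 3.0], [611.0, -27.0], [581.0, 3.0]]
((293.0479736328125, 190.79452514648438), (46.93350601196289, 31.132946014404297), 69.44395446777344) [[270.20001220703125, 174.3000030517578], [299.3999938964844, 163.39999389648438], [315.8999938964844,
[... 448 characters left out ...]
, [691.0, 99.0], [455.0, 102.0]]
((363.3800354003906, 150.84002685546875), (17.799999237060547, 11.600000381469727), 53.13010025024414) [[353.3999938964844, 147.1999969482422], [362.70001220703125, 140.1999969482422], [373.3999938964844, 154.5], [364.1000061035156, 161.39999389648438]]
[ 690.8 -423.    54. ] [[702.0, -393.0], [723.0, -422.0], [680.0, -453.0], [659.0, -424.0]]
((279.0000305175781, 151.0), (20.76923370361328, 38.461544036865234), 67.38013458251953) [[257.29998779296875, 148.8000030517578], [292.79998779296875, 134.0], [300.70001220703125, 153.1999969482422], [265.20001220703125, 168.0]]
[ 688.7 -168.4   54. ] [[695.0, -103.0], [741.0, -210.0], [682.0, -234.0], [637.0, -127.0]]
```

View pics/crop.png

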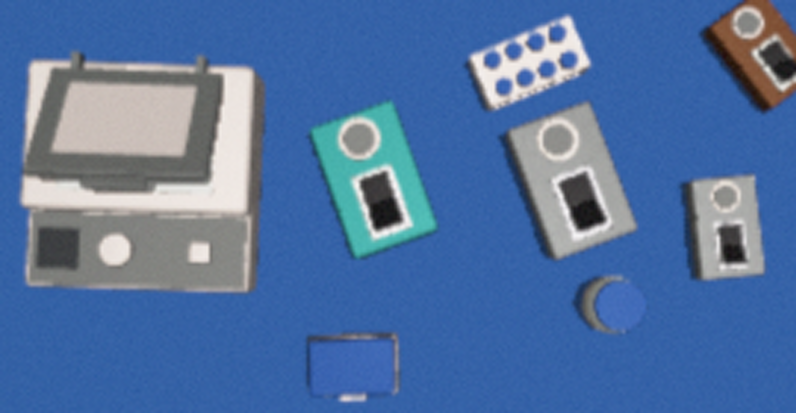

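The crop confirms the large grey box: rocker at crop (582,202), cover at (558,139). The start key is at crop (115,249) and the stop key at (200,252). Next I'll get subpixel centroids, and cross-check with the scene view.

```bash
python3 - <<'E'
from h import *
import json
d=load("top");im=d["px"][:,:,::-1]; s=load("scene")
hsv=cv2.cvtColor(im,cv2.COLOR_BGR2HSV)
def cen(u,v,r,f):
    m=np.zeros(im.shape[:2],bool);m[v-r:v+r+1,u-r:u+r+1]=True;m&=f
    y,x=np.nonzero(m);return np.array([x.mean(),y.mean()]),len(x)
V=hsv[:,:,2]
A,na=cen(139,214,7,V>170);B,nb=cen(168,215,6,V>170)
k1=onz(d,A,82);k2=onz(d,B,82);print(A,na,B,nb,k1,k2,np.linalg.norm(k1-k2))
e=(k1-k2)[:2];ey=e/np.linalg.norm(e);ex=np.array([ey[1],-ey[0]])
so=(k1[:2]+k2[:2])/2+72*ex+21*ey
print("shaker",so,"yaw",np.degrees(np.arctan2(ex[1],ex[0])))
# switch box: cover and white frame/rocker
C,nc=cen(289,177,8,V>190)
D,nd=cen(297,198,11,V<75)
print(C,nc,D,nd)
c=onz(d,C,56);r=onz(d,D,70);print("cover",c,"rocker",r)
b=(c-r)[:2];bx=b/np.linalg.norm(b);print("dir from cover-rocker",np.degrees(np.arctan2(bx[1],bx[0])),np.linalg.norm(b))
by=np.array([-bx[1],bx[0]])
json.dump(dict(so=so.tolist(),ex=ex.tolist(),ax=r[:2].tolist(),bx=bx.tolist()),open('m.json','w'))
# scene overlay
o=s["px"][:,:,::-1].copy()
o=cv2.resize(o,None,fx=1.56,fy=1.56)
S=lambda x,y,z:np.array([*(so+x*ex+y*ey),z])
X=lambda x,z:np.array([*(r[:2]+(x+25)*bx),z])
for p in [S(-72,20,82),S(-72,-62,82),S(100,0,109),S(-110,110,70),S(-110,-110,70),X(-25,68),X(-45.3,77),X(-5,68)]:
    q=proj(s,p)*1.56;cv2.drawMarker(o,(int(q[0]),int(q[1])),(0,0,255),cv2.MARKER_CROSS,8,1)
h=S(100,0,109)
for t in(.35,.5,.65):
    p=S(100-142*np.cos(t),0,109+142*np.sin(t));q=proj(s,p)*1.56;cv2.circle(o,(int(q[0]),int(q[1])),2,(0,255,0),-1)
cv2.imwrite('pics/ov.png',o[230:470,200:720].repeat(1,0) if 0 else cv2.resize(o[200:460,250:680],None,fx=1.85,fy=1.85))
# ik tests
Dn=np.array([0,0,-1.])
for nm,p,yv in [("lid",S(10,0,220),ey),("key",S(-74,20,120),ey),("rock",np.array([*(r[:2]-23*bx),120]),by)]:
  for sg in(1,-1):
    z=np.array([*(sg*yv),0]);R=np.column_stack([Dn,np.cross(z,Dn),z]);q=kin.ik(p,R);print(nm,sg,p.round(),None if q is None else np.round(q,0))
print(manip.grip_depth)
E
```

```text
[138.40625    214.07291667] 96 [167.0625 215.0625] 48 [497.96109598 238.9234811   82.        ] [495.38662645 156.87269647  82.        ] 82.09116366622057
shaker [569.29702901 216.62975981] yaw -1.7971535740673343
[288.92941176 177.07058824] 85 [296.86713287 198.29370629] 143
cover [ 609.98474552 -197.61545529   56.        ] rocker [ 545.9324636  -219.21982172   70.        ]
dir from cover-rocker 18.6388746889604 67.59765874883067
lid 1 [579. 216. 220.] [  6.  18. -35.  88.  11.  77.  57.]
lid -1 [579. 216. 220.] [  20.   24.  -56.   87.   20.   79. -129.]
key 1 [496. 239. 120.] [ 30.  28. -73. 103.  29.  70.  38.]
key -1 [496. 239. 120.] [  25.   23.  -64.  104.   22.   68. -138.]
rock 1 [ 524. -227.  120.] [ 52.  17. -37. 101.  11.  65. 121.]
rock -1 [ 524. -227.  120.] [ 39.  15. -22. 102.   6.  65. -55.]
18.700000000000003
```

View pics/ov.png

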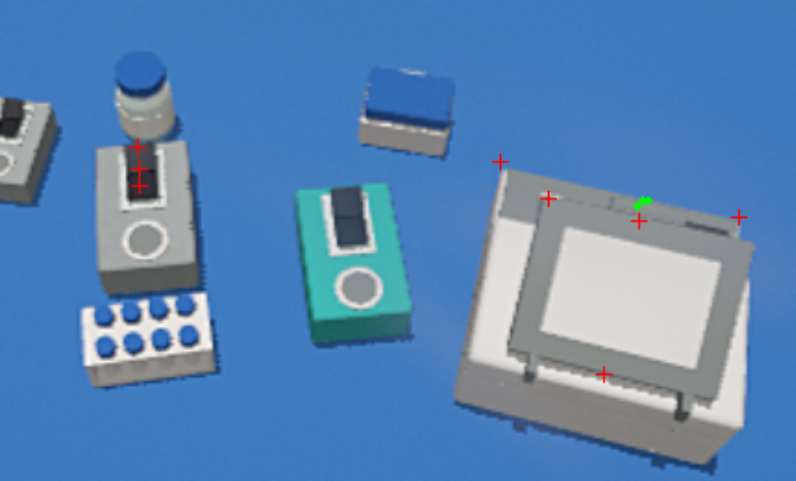

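Both views agree to about 4 mm, so I'll split the difference. Starting with the lid.

```bash
cat >> h.py <<'E'
import json
try:
    m=json.load(open('m.json'));so=np.array(m["so"])+[2,1];ex=np.array(m["ex"]);ey=np.array([-ex[1],ex[0]])
    ax=np.array(m["ax"])+[2,1];bx=np.array(m["bx"]);by=np.array([-bx[1],bx[0]])
except OSError: pass
S=lambda x,y,z:np.array([*(so+x*ex+y*ey),z])
X=lambda x,z:np.array([*(ax+(x+25)*bx),z])
def Rz(v,sg=1):
    z=np.array([*(sg*v),0]);D=np.array([0,0,-1.]);return np.column_stack([D,np.cross(z,D),z])
def st():
    o=sensors.observe();print(round(o["time_s"],2),o["eef_pos"].round(1),o["contact_force"].round(1),o["qpos"].round(0));return o
E
python3 - <<'E'
from h import *
gripper_to(0); st()
p=sensors.observe()["eef_pos"];manip.line_to([p[0],p[1],330])
manip.move_to(S(10,0,300),Rz(ey)); st()
manip.line_to(S(10,0,215),feed=150)
g=manip.line_to(S(10,0,119),feed=45,guard=25);print(g);st()
if not g: g=manip.line_to(S(10,0,110),feed=15,guard=12);print(g);st()
snap("scene","s2");manip.line_to(S(10,0,200));st()
a=load("s2")["px"];b=snap("scene","s3")["pixels"]
cv2.imwrite('pics/v.png',cv2.resize(b[130:300,170:450,::-1],None,fx=2.8,fy=2.8))
E
```

```text
0.87 [ 248.8 -600.5  231.4] [0.6 0.  0.1] [68. 18. -4. 83.  1. 79. -3.]
4.77 [581.8 216.1 300. ] [-0.4  0.7  0.3] [-10.  14. -16.  81.   4.  85.  62.]
False
7.77 [581.6 217.3 119. ] [-0.2 -0.3  0.5] [-10.  20. -16.  95.   6.  66.  61.]
True
8.18 [581.3 217.3 115.1] [-0.9  0.6  4.8] [-10.  20. -16.  95.   6.  66.  61.]
8.95 [580.7 217.  198.7] [-0.  -0.5 -0.7] [-10.  17. -16.  90.   5.  75.  62.]
```

View pics/v.png

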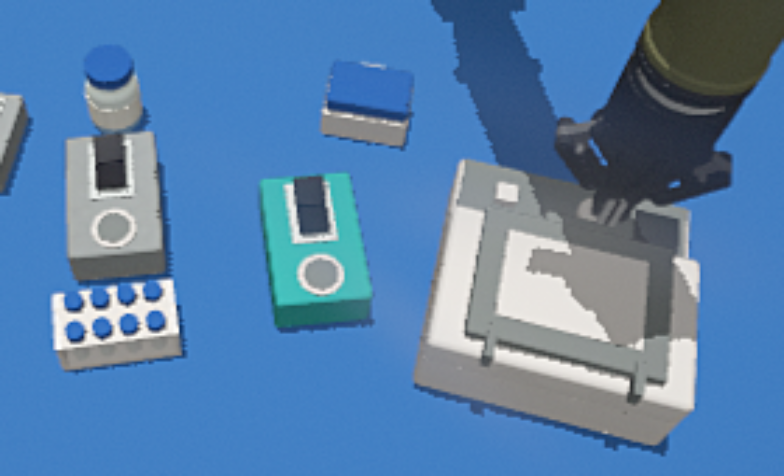

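The lid looks shut, with contact at z = 115.1. I'll press once more, firmer and nearer the front edge, then press the rocker.

```bash
python3 - <<'E'
from h import *
manip.line_to(S(-8,0,125)); g=manip.line_to(S(-8,0,108),feed=15,guard=25);print(g);st()
manip.line_to(S(-8,0,180)); 
for sg in(1,-1):print(kin.ik(X(-49,250),Rz(by,sg)).round())
sg=min((1,-1),key=lambda s:np.abs(kin.ik(X(-49,250),Rz(by,s))-sensors.observe()["qpos"]).max())
manip.line_to(S(-8,0,260))
manip.move_to(X(-49,180),Rz(by,sg));st()
d=snap("wrist","w1");im=d["pixels"][:,:,::-1].copy();print(d["T"][:3,3])
for p in [X(-25,68),X(-45.3,77),X(-5,68)]:
    q=proj(d,p);cv2.drawMarker(im,(int(q[0]),int(q[1])),(0,0,255),cv2.MARKER_CROSS,8,1)
cv2.imwrite('pics/w1o.png',im)
E
```

```text
True
10.52 [563.3 217.9 115.1] [-0.6 -0.4  5.9] [-10.  18. -16.  97.   6.  65.  60.]
[ 21.   8.  -1.  93.   0.  78. 129.]
[ 10.   8.  12.  94.  -2.  78. -49.]
13.45 [ 525.9 -224.4  180. ] [-0.5 -0.2  0.4] [ 20.  11.   0.  99.  -0.  71. 129.]
[ 457.87382378 -247.30600865  322.07577254]
```

View pics/w1o.png

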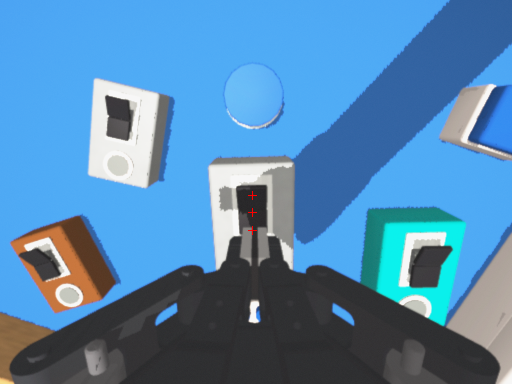

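The wrist view shows the marks on the rocker: raised end at (252,195), axis at (252,212). The jar (254,95) is clear. Pressing the rocker, then the start key.

```bash
python3 - <<'E'
from h import *
manip.line_to(X(-49,95)); g=manip.line_to(X(-49,60),feed=18,guard=15);print(g);o=st()
if g and o["eef_pos"][2]>70:
    g=manip.line_to(X(-49,60),feed=12,guard=30);print(g);o=st()
manip.line_to(X(-49,180))
d=snap("wrist","w2");im=d["pixels"][:,:,::-1];cv2.imwrite('pics/w2c.png',cv2.resize(im[140:270,180:330],None,fx=4,fy=4))
st()
sg=min((1,-1),key=lambda s:np.abs(kin.ik(S(-73,20,250),Rz(ey,s))-sensors.observe()["qpos"]).max())
manip.line_to(X(-49,250));manip.move_to(S(-73,20,160),Rz(ey,sg));st()
d=snap("wrist","w3");im=d["pixels"][:,:,::-1].copy()
for p in [S(-72,20,82),S(-72,-62,82)]:
    q=proj(d,p);print(q);cv2.drawMarker(im,(int(q[0]),int(q[1])),(0,0,255),cv2.MARKER_CROSS,8,1)
a=cv2.resize(load("w2")["px"][140:270,180:330,::-1],(443,384));cv2.imwrite('pics/w3o.png',cv2.resize(np.hstack([im,a]),(800,322)))
E
```

```text
True
15.61 [ 525.  -226.3   68.1] [-0.9  0.5  4.6] [ 20.  17.   0. 105.  -0.  58. 129.]
16.56 [ 524.4 -225.5  178.5] [0.2 0.2 0.8] [ 20.  11.   0.  99.  -0.  71. 129.]
18.91 [499.6 238.6 159.9] [-1.1 -0.7  0.7] [ -7.  11. -23. 102.   5.  68.  56.]
[255.54397102 201.7923183 ]
[160.9647791  201.88388728]
```

View pics/w3o.png

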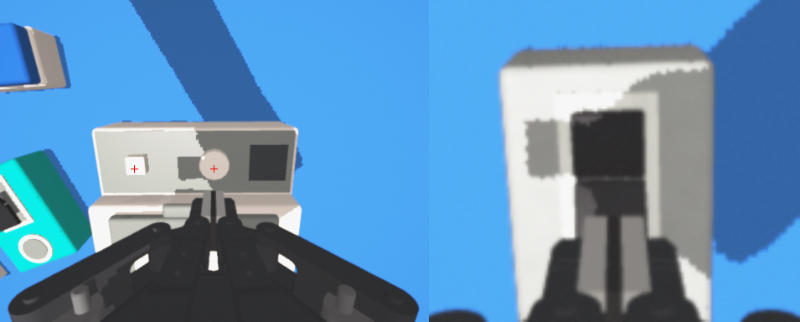

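The rocker is over: it bottomed at z = 68.1 and its -x half is level. The start key centre (214,163) sits about 3 mm nearer the robot than the mark (214,168), so I'll aim at x = -75 and press.

```bash
python3 - <<'E'
from h import *
manip.line_to(S(-75,20,90)); g=manip.line_to(S(-75,20,73),feed=12,guard=22);print(g);o=st()
manip.pause(.3);st()
manip.line_to(S(-75,20,170),feed=100);o=st()
manip.line_to(S(-75,20,250));manip.move_to([480,0,330],Rz(ey));st()
a=snap("scene","e1")["pixels"];b=snap("top","e2")["pixels"]
cv2.imwrite('pics/e.png',np.vstack([cv2.resize(a[130:300,170:450,::-1],(500,300)),cv2.resize(b[130:280,100:350,::-1],(500,300))]))
E
```

```text
True
20.73 [496.9 240.   77.3] [-0.6 -0.4  5.3] [ -8.  16. -23. 107.   7.  59.  54.]
21.03 [496.9 240.   77.2] [-0.8 -0.4  6.4] [ -8.  16. -23. 107.   7.  59.  54.]
22.12 [496.4 239.7 169.1] [ 0.  -0.3 -0.3] [ -7.  10. -24. 101.   4.  70.  56.]
23.79 [479.8   1.6 329.1] [0.5 0.1 0. ] [ 11.  -4. -14.  97.  -1.  87.  86.]
```

View pics/e.png

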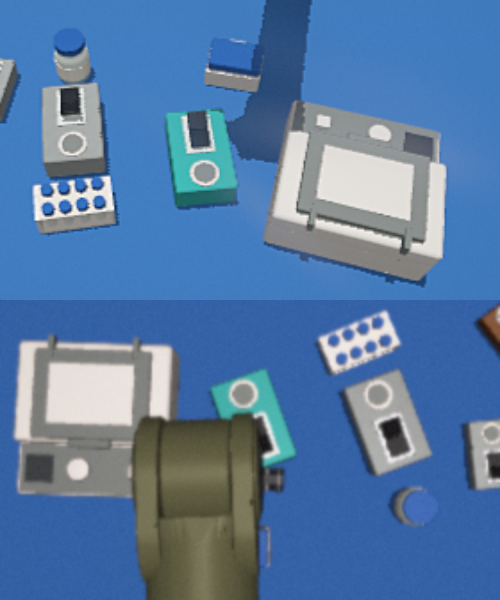

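```bash
python3 - <<'E'
from h import *
manip.pause(.3);st();ticket.hand_in()
E
```

```text
24.19 [480.    0.6 329.7] [-0.4  0.2  0.5] [ 11.  -4. -13.  97.  -1.  87.  86.]
the job is handed in; nothing more can be done
```

The shaker job is done in the order asked and handed in at 24.2 s, well under the 64 s limit; it reported no verdict.

- **Lid:** I pushed it down to its hard stop. Two separate presses both stopped with the fingertips at 115.1 mm, against 115 mm for shut.
- **Rocker:** I pressed the raised end on the larger grey box until it bottomed at 68.1 mm, against 68 mm for fully on. The wrist view then showed its -x half level.
- **Start key:** I pressed it to its stop, where a 22 N force guard tripped. The fingers then held at 77.2 mm with 6.4 N, against 77 mm for fully down, and I released it.
- **Final pictures:** They show the lid level, the rocker over, and the jar and tube rack where they stood. The tip box also looks unmoved, but only in the scene view, because the arm hid it from above. The fingers are clear, at 330 mm and with no contact force.

**Disagreements:** the top and scene cameras differed by about 4 mm, so I used a point between them. The wrist view then moved the start key aim by about 3 mm. The 77.2 mm hold is 0.2 mm above nominal full travel. I still count it as fully down, because the key's spring alone could not give 22 N. I did not measure the key's return height.

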